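# Draw the railway traverser out to the tank wagon's track

### The job

Hook a fingertip behind the upright lip of the model railway's sliding traverser and gently draw it out, towards the lip's side, until the track on it lines up with the yard track on which the tank wagon (the one with the round barrel) stands, then let go and move clear. Do not pinch the lip, and leave the wagons and everything else standing where they are.

Things in the scene. Friction and masses are not known exactly. Their poses are not given: they have to be found in the camera images.
- traverser (a joint): slide of the traverser along its pit, in m: 0 is fully in (away from the robot), grows as it is drawn out, 0.210 at its end stop. It starts further in than all three yard tracks. Level plywood plate, grey top, 122 mm along the slide by 170 mm across, top 30 mm above the table; it stays where it is left, and takes about 3 N to slide. Decks of the same height lie on both sides of the pit, the yard (with the wagons) on its +y side
- track_mid (a point): middle of the single track fixed across the traverser, at rail-top height, moves with it. Its x axis lies along the slide and points inwards (the traverser is drawn out along -x), y along the traverser's track and towards the yard, z up. The rails (24 mm apart, 4 mm high) lie 12 mm either side of it. The traverser is in line when the tank wagon's x in this frame is 0
- lip (a point): the upright lip at the drawn-out end of the traverser, moves with it: a brown wooden strip 12 mm thick, 110 mm long across the slide, 24 mm high, from 30 to 54 mm above the table. The point is at the foot of its mid-plane, mid-length; x axis along the slide, inwards; y along the lip; z up. The inner face, to hook, is at x = +6 mm; from there the plate is free for 51 mm up to the nearer rail. The outer face is at x = -6 mm; fingers pressing on both faces at once are pinching
- tank_wagon: model tank wagon with a round metal barrel lying lengthwise, with a small dome on top, 60 mm high above the rails, 125 mm long, 44 mm wide, on black chassis and wheels; origin on its centre line at mid-length, at rail-top height (34 mm above the table); its y axis runs along its track. Stands loose on one of the three parallel yard tracks (60 mm apart), which are parallel to the traverser's track and end at the pit
- box_van: model van, a closed metal box with a flat roof, 52 mm high above the rails, on another yard track; leave alone. 125 mm long, 44 mm wide, on black chassis and wheels; origin on its centre line at mid-length, at rail-top height (34 mm above the table); its y axis runs along its track
- open_wagon: model open wagon with low metal sides and no roof, an empty trough 36 mm high above the rails, on another yard track; leave alone. 125 mm long, 44 mm wide, on black chassis and wheels; origin on its centre line at mid-length, at rail-top height (34 mm above the table); its y axis runs along its track
- house: small model house, 45 x 60 mm, about 40 mm high, with a red-brown pitched roof, on the deck opposite the yard; leave alone; origin under its centre
- glue_bottle: white bottle, 32 mm across, 70 mm high, on the deck opposite the yard; leave alone; origin under its centre
- ply_offcut: plywood offcut 70 x 40 x 12 mm on the deck opposite the yard; leave alone; origin under its centre
- rotary_tool: grey hand-held rotary tool lying on the table to the robot's left, about 195 mm long, 48 mm thick; leave alone; origin under its middle
- screwdriver: screwdriver lying on the table to the robot's right; leave alone
- screw_tray: black open tray 100 x 140 x 35 mm on the table to the robot's right; leave alone; origin under its centre
Things that resemble listed ones, but are neither listed nor needed, are in the scene too. What is shaped like the tank_wagon but orange or pink is not meant.

How it is judged:
By the outcome, as a careful person would: the job done as asked, in the order asked, and still so for the second after the job is handed in, with the robot touching nothing.
It also fails if it takes over 38 s, if anything falls off the work surface, if the arm or the gripper's body presses on something with over 40 N, if the wrist force passes 120 N, or if a joint passes its speed limit or range.

### The arm

A 6-joint arm with a two-finger parallel gripper is mounted at the origin on the work surface. World frame = base frame: x ahead of the robot, y to its left, z up, the work surface at z = 0. Lengths are in m, angles in rad, forces in N, time in s.
With the tool pointing down it reaches from about 0.375 to 0.975 m from the base axis. Payload 3.8 kg.
Tool frame: the origin (TCP) lies between the finger pads; the fingertips stand 17 mm ahead of it and the grasp point (between the pads) lies 2 mm behind it; y points along the fingers, z is the direction in which the jaws open and shut, and the axes are right-handed (so a half turn about y gives the same grasp; the last joint's range is limited). The gripper opens to 85 mm and grips with 20 to 120 N. Pads are 22 mm wide; open, the fingers measure 114 mm over their backs; the gripper's body (76 mm by 85 mm) begins 54 mm behind the grasp point. The pads swing forward as they close: fully open they stand 13 mm farther back than shut.
Start: joints at [1.279, 0.264, 1.604, -0, 1.274, -0.037], TCP at [0.17, 0.653, 0.248] pointing down, gripper open.
Joint ranges: [-2.63, 2.63], [-0.94, 2.18], [0.31, 2.57], [-1.31, 4.45], [0, 2.66], [-2.55, 2.55]. Speed limits (rad/s): [2.57, 2.57, 3.14, 3.14, 3.14, 3.14].

### API

Orientations are given as a rotation vector (axis times angle).
In Python, from workcell import bot, eyes, nets gives the robot as it stands. The module is installed in compiled form; this text tells all that it offers.
- The arm moves only by the tool jog_arm, never from a script. Its arguments are lists of equal length, an entry for each row: "turn": the turn, a rotation vector about the tool's x, y, z in rad, a list of three; "slide": the shift along the tool's x, y, z in mm, a list of three; "grip": the opening in per cent of the stroke, from 0 (shut) to 100 (fully open). A call has 1 to 5 rows; each row shifts and turns the commanded pose from where the row before left it, along the tool's axes as they then stand; what a row does not reach is not made up. A row lasts 1/10 s, in which the tool goes at most 50 mm and 8.59 degrees, less where a joint would pass 70% of its speed; a pose out of reach is approached as far as the arm can. A call with a gripper value outside its range is refused whole. The fingers move at their own pace and stop on an object; "newtons" is the grip in N (left out, the last holds). Time passes only in rows, so rows that do not move let the fingers close. It gives the time, the measured TCP pose, the force and the opening at its end, in the units of the state.
- bot.read_state(): the state, without advancing time (a new reading comes with each control period).
- eyes.read_camera(name): name is "scene" or "side" or "wrist"; returns a dict with "img" (384x512x3 uint8, red, green, blue), "depth" (384x512 float32, m along the optical axis (not along the pixel's ray), 0 where there is no reading), "intrinsics" (3x3 intrinsics, pixels), "position" and "rotation" of the camera in the world. Camera axes: x right, y down, z forward; pixel columns grow to the right and rows downward; lengths in m; the calibration is good to about 2 mm. The wrist camera is an equidistant fisheye: a pixel r from the principal point sees the ray r / f radians off the axis. A picture is of the moment at which its call begins.
- bot.finish_job(): hands the job in, once; it reports no verdict.
Trained networks look in a picture, given as the dict that the camera call returned (one of the last four; its "shot" number tells which), for a name from the list of things; names that differ only in an ending like _2 or _b are one class to them, and where a whole thing is asked for, a point or a joint stands for the part that bears it (a point fixed in the world has none). Each returns a list of dicts, best first, with "conf" (0 to 1); they miss things now and then, are a little off and sometimes report something else, mostly with a low value. They report only what shows in the picture. A call takes as long as a camera call. They do not tell look-alikes from the thing itself.
- nets.search_frame(thing, picture): "xyz" ([x, y, z] in m, in the coordinates of the camera as it stood for that picture, good to about 4 mm: the middle of the surface that is visible of it).
The state is a dict: "time": time; "q": joint angles; "joint_vel": joint speeds; "joint_torque": joint torques, N m; "tool_pos": TCP position; "tcp_rot": TCP orientation; "wrist_force": force on the tool from outside, world axes, zero at the start; "torque": the same for the moment, N m; "width": opening from 0.0 (shut) to 1.0 (fully open).
Only numpy, scipy, OpenCV 4.12 (cv2) and the standard library are available. Lean on these libraries where they do the work, as an engineer would, in place of code of your own. Each camera call takes 0.05 s, during which the arm holds its last target.

## Working session

There is one attempt and no reset: what is moved stays moved. The work goes in short steps, Python scripts to look and compute and a tool call to move; the robot and the scene stay as the last step left them, time stands still between calls to the robot, and variables do not carry over. Pictures are saved under pics/ and viewed, and the job is handed in when it is done.

Besides the shell and the picture viewer there is one more tool, called after "Emit:" as name(argument=value, ...) on one line, values as JSON. jog_arm: Moves the arm, as the interface text tells. Its arguments: {"type":"object","properties":{"turn":{"type":"array"},"slide":{"type":"array"},"grip":{"type":"array"},"newtons":{"type":"number"}},"required":["turn","slide","grip"]}

```bash
mkdir -p pics
cat > h.py <<'E'
import numpy as np, cv2
from workcell import bot, eyes, nets
def w(c,p): return np.array(c["rotation"])@np.array(p)+np.array(c["position"])
def save(c,n,s=1.5): cv2.imwrite("pics/"+n,cv2.resize(c["img"][:,:,::-1],None,fx=s,fy=s,interpolation=cv2.INTER_CUBIC))
def px(c,P):
    q=np.array(c["rotation"]).T@(np.array(P)-np.array(c["position"])); k=np.array(c["intrinsics"])@q; return k[:2]/k[2]
def cloud(c):
    K=np.array(c["intrinsics"]);d=c["depth"];v,u=np.mgrid[:d.shape[0],:d.shape[1]]
    P=np.stack([(u-K[0,2])/K[0,0]*d,(v-K[1,2])/K[1,1]*d,d],-1)
    return P@np.array(c["rotation"]).T+np.array(c["position"])
E
python3 - <<'E'
from h import *
print(bot.read_state())
for n in("scene","side"):
    c=eyes.read_camera(n); save(c,n+"0.png"); print(n,c["position"])
    for t in ["traverser","lip","tank_wagon","box_van","open_wagon","house","glue_bottle","ply_offcut"]:
        for r in nets.search_frame(t,c): print(t,round(r["conf"],2),w(c,r["xyz"]).round(4),px(c,w(c,r["xyz"])).round())
E
```

```text
{'time': 0.0, 'q': array([ 1.27913620e+00,  2.64750733e-01,  1.60538684e+00,  3.61938674e-06,
        1.27368471e+00, -3.69165708e-02]), 'joint_vel': array([-4.90234760e-05,  7.40407687e-04, -3.97026239e-04,  8.92476648e-05,
        3.50630818e-04,  5.59470784e-05]), 'joint_torque': array([-1.65154772e-03, -5.15118706e+01, -3.67310679e+01, -6.39793984e-05,
        1.26583676e-02,  1.27700380e-05]), 'tool_pos': array([0.16990989, 0.65254799, 0.24695667]), 'tcp_rot': array([-1.56373103,  0.20032826, -0.19974864]), 'wrist_force': array([-0.19760451, -0.46038689,  0.70966407]), 'torque': array([-0.04533607,  0.00919428, -0.07146143]), 'width': 0.9970602189510879}
scene [1.36273376 0.02499832 1.05233705]Traceback (most recent call last):
  File "<stdin>", line 6, in <module>
  File "h.py", line 6, in px
    q=np.array(c["rotation"]).T@(np.array(P)-np.array(c["position"])); k=np.array(c["intrinsics"])@q; return k[:2]/k[2]
                                                                         ~~~~~~~~~~~~~~~~~~~~~~~~~^~
ValueError: matmul: Input operand 1 does not have enough dimensions (has 0, gufunc core with signature (n?,k),(k,m?)->(n?,m?) requires 1)
```

```bash
sed -i 's/np.array(c\["rotation"\])/RM(c)/g' h.py
cat >> h.py <<'E'
from scipy.spatial.transform import Rotation
def RM(c):
    r=np.array(c["rotation"]); return r if r.shape==(3,3) else Rotation.from_rotvec(r).as_matrix()
E
python3 - <<'E'
from h import *
print(Rotation.from_rotvec(bot.read_state()["tcp_rot"]).as_matrix().round(3))
for n in("scene","side"):
    c=eyes.read_camera(n); save(c,n+"0.png"); print(n,c["position"],c["rotation"])
    np.savez(n+"0.npz",**{k:c[k] for k in("img","depth","intrinsics","position","rotation")})
    for t in ["traverser","lip","tank_wagon","box_van","open_wagon","house","glue_bottle","ply_offcut"]:
        for r in nets.search_frame(t,c): print(t,round(r["conf"],2),w(c,r["xyz"]).round(4),px(c,w(c,r["xyz"])).round())
E
```

```text
[[ 0.968 -0.001  0.252]
 [-0.252 -0.002  0.968]
 [-0.    -1.    -0.002]]
scene [1.36273376 0.02499832 1.05233705] [-1.76353454 -1.86413836  0.6782953 ]
traverser 0.73 [ 0.6969 -0.0541  0.0285] [241. 250.]
lip 0.67 [ 0.6966 -0.0551  0.0321] [241. 250.]
tank_wagon 0.95 [0.7107 0.14   0.0761] [314. 249.]
tank_wagon 0.92 [0.3344 0.2401 0.0385] [340. 159.]
tank_wagon 0.71 [ 0.3149 -0.4346  0.0223] [137. 150.]
tank_wagon 0.65 [0.7412 0.3729 0.0379] [401. 271.]
box_van 0.71 [0.6507 0.1568 0.0872] [320. 228.]
open_wagon 0.8 [0.5688 0.1487 0.0523] [315. 212.]
house 0.89 [ 0.6782 -0.2003  0.0617] [188. 235.]
glue_bottle 0.51 [ 0.5831 -0.1875  0.0723] [197. 206.]
ply_offcut 0.69 [ 0.4709 -0.1756  0.0439] [207. 183.]
side [ 0.0822107  -0.77669673  0.83227307] [-2.21670201  0.58092114 -0.28139474]
traverser 0.97 [ 0.695  -0.0725  0.0269] [323. 200.]
lip 0.92 [ 0.6947 -0.0677  0.0274] [322. 198.]
tank_wagon 0.65 [0.3095 0.2226 0.0391] [162. 181.]
tank_wagon 0.57 [0.7192 0.3491 0.0428] [260. 126.]
box_van 0.81 [0.6299 0.1294 0.0822] [269. 155.]
box_van 0.31 [ 0.6938 -0.0709  0.0291] [322. 199.]
open_wagon 0.79 [0.5756 0.1399 0.0541] [252. 166.]
house 0.74 [ 0.6636 -0.2154  0.0642] [347. 224.]
glue_bottle 0.58 [ 0.5701 -0.2008  0.0701] [314. 232.]
glue_bottle 0.41 [ 0.6922 -0.0636  0.0319] [320. 197.]
ply_offcut 0.92 [ 0.4605 -0.1859  0.0415] [274. 251.]
```

View pics/scene0.png

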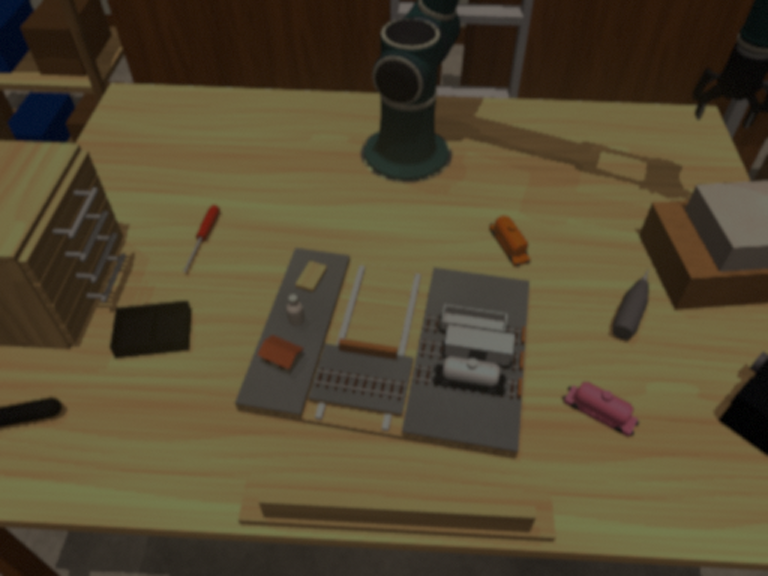

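View pics/side0.png

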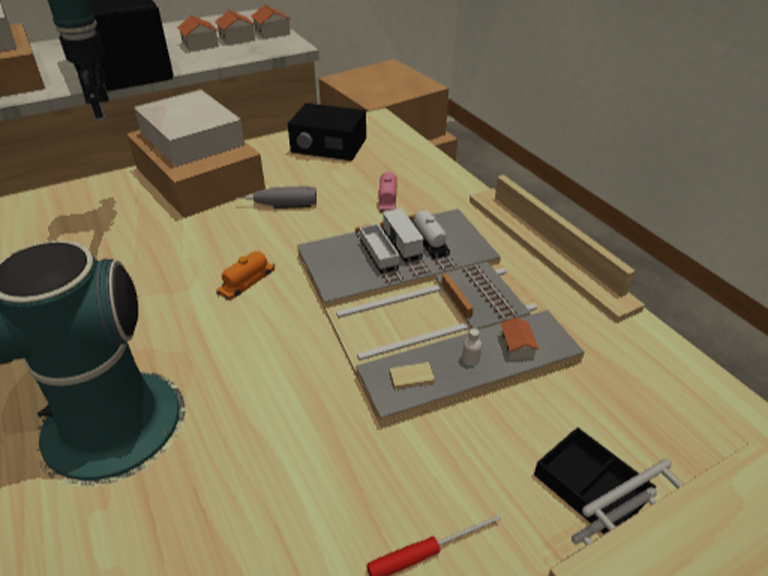

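Run:
```python
import numpy as np,cv2
c=np.load("scene0.npz"); cv2.imwrite("pics/crop_scene.png",cv2.resize(c["img"][160:300,190:390,::-1],None,fx=4,fy=4,interpolation=cv2.INTER_CUBIC))
c=np.load("side0.npz"); cv2.imwrite("pics/crop_side.png",cv2.resize(c["img"][110:260,210:410,::-1],None,fx=4,fy=4,interpolation=cv2.INTER_CUBIC))
```

```text
(no output)
```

View pics/crop_scene.png

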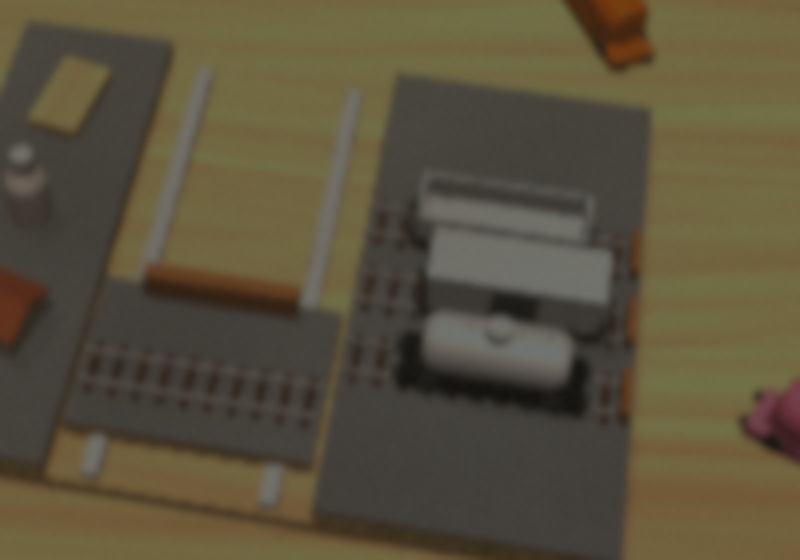

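View pics/crop_side.png

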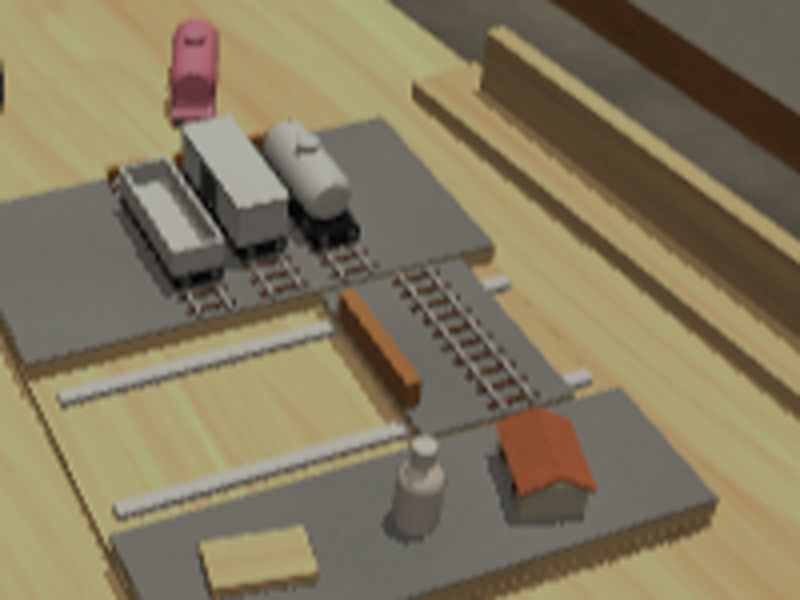

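The three tank-shaped things in scene0.png are grey at (472,373), orange at (512,240) and pink at (600,407). The grey one has a metal barrel with a dome and stands on the yard track furthest from the robot, so it is the one meant, and the crop confirms it. The lip is at (368,348), with the traverser track at (360,385).

Next I rectify the rail-top plane to measure the offset.

```bash
cat >> h.py <<'E'
def ortho(c,z,x0,x1,y0,y1,s=0.0005):
    # rows: x decreasing downward (row0=x1), cols: y decreasing (col0=y1)
    K=np.array(c["intrinsics"]);R=RM(c).T;t=-R@np.array(c["position"])
    H=K@np.column_stack([R[:,0],R[:,1],R[:,2]*z+t])
    A=np.array([[0,-s,x1],[-s,0,y1],[0,0,1.]])
    return cv2.warpPerspective(c["img"],H@A,(int((y1-y0)/s),int((x1-x0)/s)),flags=cv2.INTER_CUBIC|cv2.WARP_INVERSE_MAP)
E
python3 - <<'E'
from h import *
for n in("scene","side"):
    c=dict(np.load(n+"0.npz"))
    o=ortho(c,0.034,0.45,0.80,-0.17,0.22)
    cv2.imwrite(f"pics/ortho_{n}.png",np.clip(o[:,:,::-1].astype(int)*1.5,0,255).astype(np.uint8))
    P=cloud(c)
    m=(P[...,2]>0.044)&(P[...,2]<0.062)&(P[...,0]>.45)&(P[...,0]<.8)&(abs(P[...,1]+0.06)<.075)
    Q=P[m]; cen=Q[:,:2].mean(0); u,s,v=np.linalg.svd(Q[:,:2]-cen); print(n,"lip",len(Q),cen,s,v[0],np.degrees(np.arctan2(v[0][0],-v[0][1])), np.percentile(Q[:,2],[5,95]))
    m=(P[...,2]>0.083)&(P[...,0]>.665)&(P[...,0]<.78)&(abs(P[...,1]-0.14)<.09)
    Q=P[m]
    if len(Q):cen=Q[:,:2].mean(0); u,s,v=np.linalg.svd(Q[:,:2]-cen); print(n,"tank",len(Q),cen,v[0], Q.min(0),Q.max(0))
E
```

```text
scene lip 219 [ 0.64572126 -0.04666564] [0.47571076 0.0647926 ] [-0.13367169 -0.99102567] -7.681817205626347 [0.04543018 0.05674233]
scene tank 299 [0.69899927 0.14566305] [ 0.06716097 -0.99774215] [0.66518877 0.09295685 0.0830038 ] [0.72118231 0.21316495 0.09999274]
side lip 154 [ 0.64179056 -0.05334804] [0.41340336 0.05162516] [-0.12700688 -0.99190184] -7.296665562044423 [0.04588291 0.05513494]
side tank 113 [0.69409764 0.13409787] [ 0.05443861 -0.99851712] [0.66509573 0.08978963 0.08300053] [0.71031808 0.21237553 0.09555142]
```

View pics/ortho_scene.png

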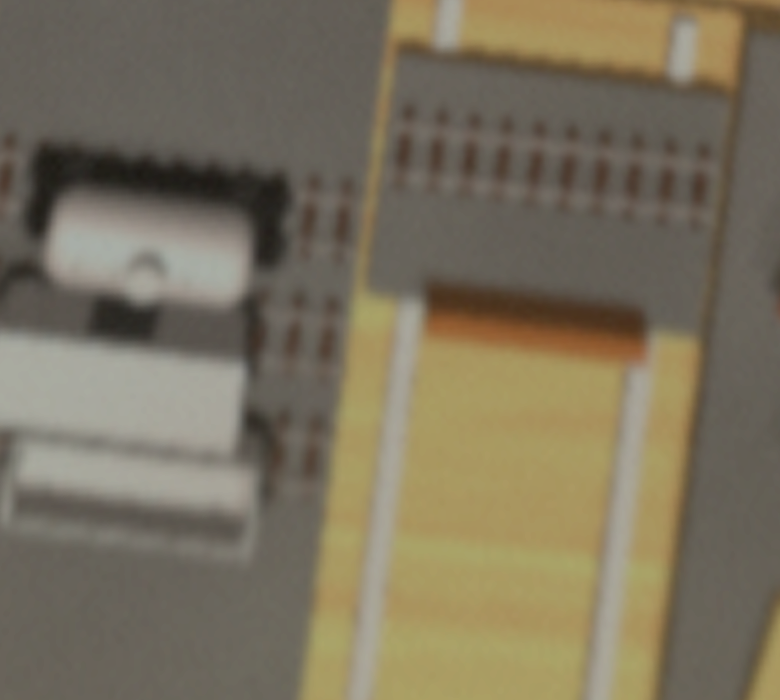

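View pics/ortho_side.png

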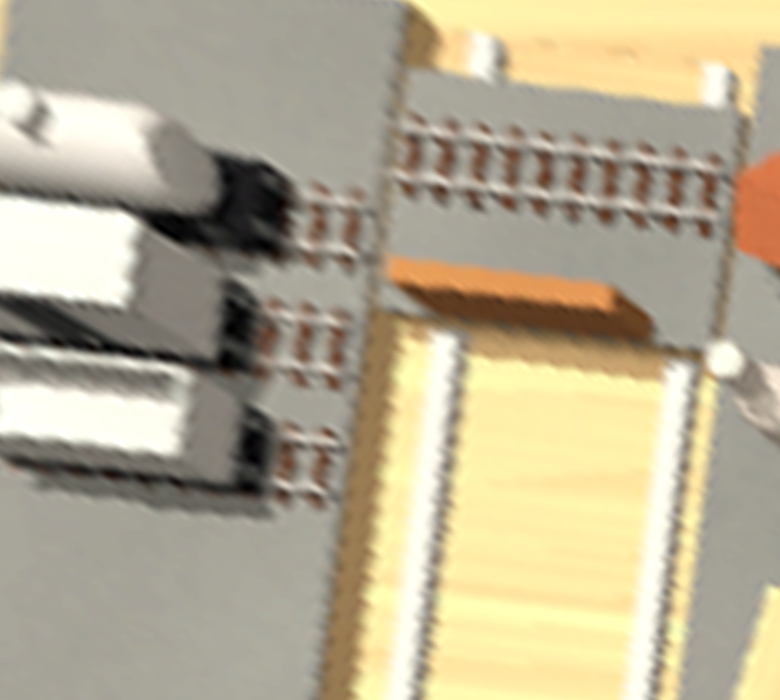

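Run:
```python
from h import *
ims=[]
for n in("scene","side"):
    c=dict(np.load(n+"0.npz"))
    o=ortho(c,0.034,0.64,0.76,-0.03,0.10,0.00025)
    o=np.clip(o[:,:,::-1].astype(float)*(2 if n=="scene" else 1.2),0,255).astype(np.uint8)
    ims.append(cv2.resize(o,(390,360)))
cv2.imwrite("pics/cmp.png",cv2.resize(np.hstack(ims),None,fx=1.02,fy=1.4))
```

```text
(no output)
```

View pics/cmp.png

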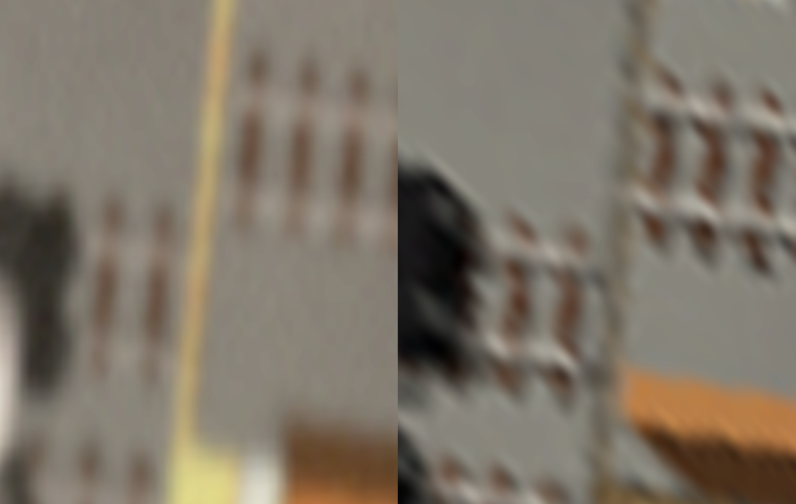

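Run:
```python
from h import *
a=np.array([.17,.653]);b=np.array([.676,-.053])
for n in("scene","side"):
    c=dict(np.load(n+"0.npz")); P=cloud(c)[c["depth"]>0]
    t=np.clip(((P[:,:2]-a)@(b-a))/((b-a)@(b-a)),0,1); d=np.linalg.norm(P[:,:2]-a-t[:,None]*(b-a),axis=1)
    for t0 in np.arange(0,1,.1):
        m=(d<.09)&(t>=t0)&(t<t0+.1); print(n,round(t0,1),P[m,2].max().round(3) if m.any() else None,end="; ")
```

```text
scene 0.0 0.508; scene 0.1 0.175; scene 0.2 0.102; scene 0.3 0.007; scene 0.4 0.057; scene 0.5 0.054; scene 0.6 0.072; scene 0.7 0.09; scene 0.8 0.09; scene 0.9 0.061; side 0.0 0.48; side 0.1 0.171; side 0.2 0.101; side 0.3 0.004; side 0.4 0.053; side 0.5 0.052; side 0.6 0.071; side 0.7 0.088; side 0.8 0.088; side 0.9 0.056;
```

Emit:
jog_arm(turn=[[0,-0.141,0]], slide=[[0,0,0]], grip=[0], newtons=20)

```text
time: 1.1
tool_pos: [0.1701, 0.6532, 0.2483]
tcp_rot: [-1.569, 0.087, -0.087]
wrist_force: [0.9, 0.6, -0.4]
width: 0.862
```

Emit:
jog_arm(turn=[[0,0,0],[0,0,0],[0,0,0],[0,0,0],[0,0,0]], slide=[[29,0,-32],[29,0,-32],[29,0,-32],[29,0,-32],[29,0,-32]], grip=[0,0,0,0,0])

```text
time: 1.6
tool_pos: [0.2967, 0.4764, 0.2484]
tcp_rot: [-1.569, 0.089, -0.089]
wrist_force: [0.4, 0.7, 0.7]
width: 0.0
```

Emit:
jog_arm(turn=[[0,0,0],[0,0,0],[0,0,0],[0,0,0],[0,0,0]], slide=[[29,0,-32],[29,0,-32],[29,0,-32],[29,0,-32],[29,0,-32]], grip=[0,0,0,0,0])

```text
time: 2.1
tool_pos: [0.4227, 0.3009, 0.2486]
tcp_rot: [-1.568, 0.089, -0.09]
wrist_force: [0.5, 1.7, 0.8]
width: 0.003
```

Emit:
jog_arm(turn=[[0,0,0],[0,0,0],[0,0,0],[0,0,0],[0,0,0]], slide=[[29,0,-32],[29,0,-32],[29,0,-32],[29,0,-32],[29,0,-32]], grip=[0,0,0,0,0])

```text
time: 2.6
tool_pos: [0.5487, 0.1253, 0.2486]
tcp_rot: [-1.569, 0.089, -0.09]
wrist_force: [0.8, 0.7, -0.7]
width: 0.004
```

Emit:
jog_arm(turn=[[0,0,0],[0,0,0],[0,0,0],[0,0,0],[0,0,0]], slide=[[29,0,-32],[29,0,-32],[29,0,-32],[29,0,-32],[29,0,-34]], grip=[0,0,0,0,0])

```text
time: 3.1
tool_pos: [0.6744, -0.0519, 0.2484]
tcp_rot: [-1.569, 0.089, -0.09]
wrist_force: [0.7, 1.2, 0.3]
width: 0.003
```

Emit:
jog_arm(turn=[[0,0,0],[0,0,0],[0,0,0]], slide=[[0,50,0],[0,50,0],[0,0,0]], grip=[0,0,0])

```text
time: 3.4
tool_pos: [0.6672, -0.0504, 0.1391]
tcp_rot: [-1.568, 0.103, -0.077]
wrist_force: [-1.3, -0.2, -0.1]
width: -0.001
```

Run:
```python
from h import *
for n in("wrist","side","scene"):
    c=eyes.read_camera(n); save(c,n+"1.png"); np.savez(n+"1.npz",**{k:c[k] for k in("img","depth","intrinsics","position","rotation")})
s=bot.read_state(); print(s["tool_pos"],s["tcp_rot"])
```

```text
[ 0.67442725 -0.0504155   0.15008307] [-1.56905536  0.08776261 -0.09060207]
```

View pics/wrist1.png

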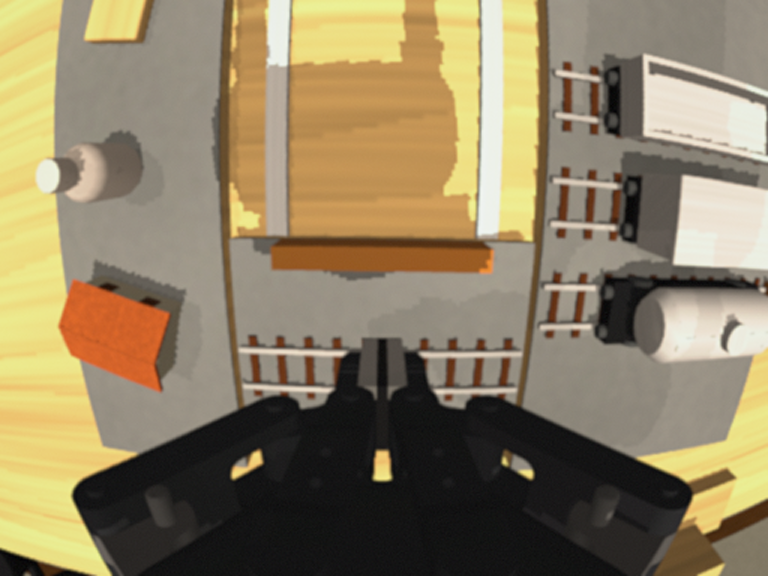

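View pics/side1.png

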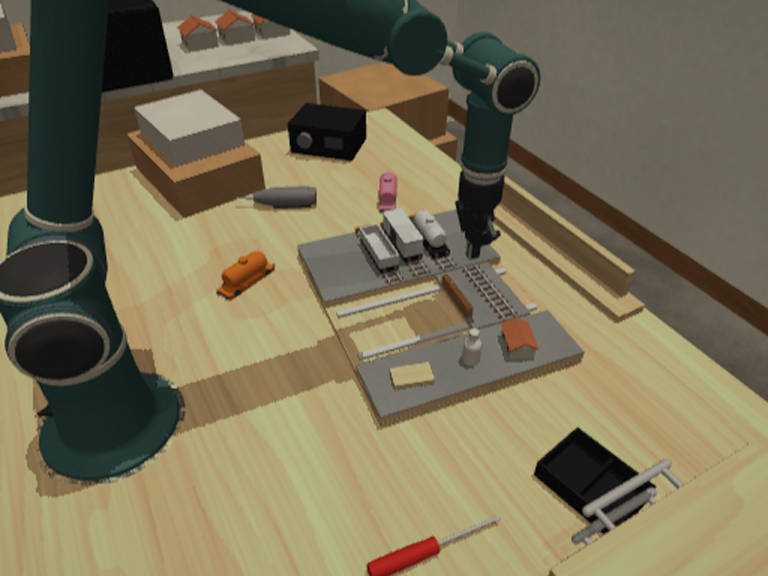

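The wrist view shows the lip's top and inner face at (382,257), with the shut fingertips at (382,350) above the plate. The tank's yard track ends at (565,305), and the traverser track is at (250–520,370). Next I rectify the fisheye.

```bash
cat >> h.py <<'E'
def pxw(c,P):
    q=(np.asarray(P)-np.array(c["position"]))@RM(c); K=np.array(c["intrinsics"])
    rho=np.linalg.norm(q[...,:2],axis=-1); th=np.arctan2(rho,q[...,2]); k=th/np.maximum(rho,1e-9)
    return np.stack([K[0,0]*q[...,0]*k+K[0,2],K[1,1]*q[...,1]*k+K[1,2]],-1)
def cloudw(c):
    K=np.array(c["intrinsics"]);d=c["depth"];v,u=np.mgrid[:d.shape[0],:d.shape[1]]
    a=(u-K[0,2])/K[0,0];b=(v-K[1,2])/K[1,1];th=np.hypot(a,b);k=np.tan(th)/np.maximum(th,1e-9)
    return np.stack([a*k*d,b*k*d,d],-1)@RM(c).T+np.array(c["position"])
def orthow(c,z,yaw,org,x0,x1,y0,y1,s=0.0005):
    # frame at org, yaw; row0=x1, col0=y1
    X,Y=np.meshgrid(np.arange(x1,x0,-s),np.arange(y1,y0,-s),indexing="ij")
    cy,sy=np.cos(yaw),np.sin(yaw)
    W=np.stack([org[0]+cy*X-sy*Y,org[1]+sy*X+cy*Y,np.full_like(X,z)],-1)
    p=pxw(c,W).astype(np.float32)
    return cv2.remap(c["img"],p[...,0],p[...,1],cv2.INTER_CUBIC)
E
cat > fit.py <<'E'
from h import *
import sys
f=sys.argv[1]; org=(0.645,-0.0496)
c=dict(np.load(f+".npz"));print(c["position"])
yaw=np.radians(float(sys.argv[2]))
o=orthow(c,0.034,yaw,org,-.1,.13,-.1,.22)
o=np.clip(o.astype(float)*1.2,0,255).astype(np.uint8)
for r in range(0,o.shape[0],40): cv2.line(o,(0,r),(6,r),(255,0,0),1)
cv2.imwrite(f"pics/{f}_ortho.png",o[:,:,::-1])
P=cloudw(c)
D=P-np.array([*org,0]);cy,sy=np.cos(yaw),np.sin(yaw)
X=cy*D[...,0]+sy*D[...,1];Y=-sy*D[...,0]+cy*D[...,1];Z=P[...,2]
ok=c["depth"]>0
m=ok&(abs(Z-.054)<.003)&(abs(X)<.03)&(abs(Y)<.07)
print("lip top",m.sum(),[np.percentile(q[m],[2,50,98]).round(4) for q in(X,Y,Z)], "slope deg",np.degrees(np.polyfit(Y[m],X[m],1)[0]))
m=ok&(Z>.084)&(X>-.03)&(X<.09)&(Y>.10)&(Y<.3)
print("tank",m.sum(),[np.percentile(q[m],[2,50,98]).round(4) for q in(X,Y,Z)])
u=slice(215,300)
m=ok&(c["depth"]<.35)&(Z>.06)&(abs(Y)<.03)&(abs(X-.02)<.05)
if m.any(): print("fing",m.sum(),"minz",np.percentile(Z[m],[0,1,5]).round(4)); mm=m&(Z<np.percentile(Z[m],15)); print([np.percentile(q[mm],[2,98]).round(4) for q in(X,Y)])
s=bot.read_state();d=s["tool_pos"][:2]-np.array(org);print("tcp in frame",cy*d[0]+sy*d[1],-sy*d[0]+cy*d[1],s["tool_pos"][2],s["wrist_force"])
E
python3 fit.py wrist1 -6.4
```

```text
[ 0.59986908 -0.04246673  0.26566728]
lip top 2447 [array([-0.0078, -0.0017,  0.0045]), array([-0.0507,  0.0015,  0.054 ]), array([0.0521, 0.0538, 0.0551])] slope deg 1.1047270383130499
tank 3518 [array([-0.0291, -0.0078,  0.0419]), array([0.1437, 0.1778, 0.2246]), array([0.0842, 0.086 , 0.094 ])]
fing 23887 minz [0.1249 0.133  0.1507]
[array([0.0088, 0.0301]), array([-0.0214,  0.023 ])]
tcp in frame 0.029334760124547336 0.0024698051532234854 0.15008307024037024 [1.11379441 0.0638655  0.13611496]
```

View pics/wrist1_ortho.png

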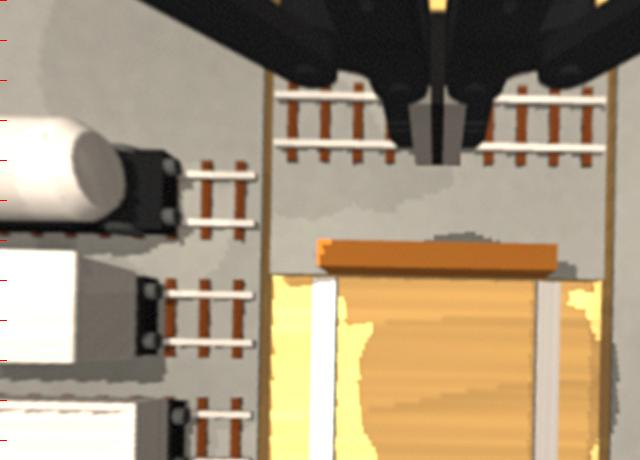

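```bash
python3 fit.py wrist1 -7.5 >/dev/null
python3 - <<'E'
from h import *
c=dict(np.load("wrist1.npz"));P=cloudw(c);yaw=np.radians(-7.5);cy,sy=np.cos(yaw),np.sin(yaw)
D=P-np.array([.645,-.0496,0]);X=cy*D[...,0]+sy*D[...,1];Y=-sy*D[...,0]+cy*D[...,1];Z=P[...,2]
for lo in np.arange(.12,.17,.005):
    m=(c["depth"]>0)&(Z>lo)&(Z<lo+.005)&(abs(Y)<.025)&(abs(X-.025)<.04)
    if m.sum()>3: print(round(lo,3),m.sum(),np.percentile(X[m],[0,10,50,90]).round(4),np.percentile(Y[m],[2,98]).round(4))
o=orthow(c,0.034,yaw,(.645,-.0496),-.02,.10,-.1,.10,.00025)
cv2.imwrite("pics/o1z.png",np.clip(o[:,:,::-1].astype(float)*1.2,0,255).astype(np.uint8))
E
```

```text
0.125 111 [0.0101 0.0103 0.0107 0.0147] [-0.0082  0.0123]
0.13 223 [0.0101 0.0104 0.0111 0.0151] [-0.0105  0.0145]
0.135 240 [0.0101 0.0105 0.0111 0.0149] [-0.0111  0.0152]
0.14 285 [0.0103 0.0107 0.014  0.015 ] [-0.0113  0.0149]
0.145 289 [0.0102 0.0107 0.0144 0.0152] [-0.011   0.0149]
0.15 250 [0.0101 0.0105 0.0109 0.0151] [-0.0107  0.015 ]
0.155 537 [0.0103 0.0108 0.0141 0.0294] [-0.0035  0.0079]
0.16 231 [0.0085 0.0098 0.0105 0.0161] [-0.0167  0.0211]
0.165 963 [0.0079 0.0089 0.0106 0.0236] [-0.0217  0.0229]
0.17 1031 [0.0082 0.0098 0.0106 0.0255] [-0.0241  0.0239]
```

View pics/o1z.png

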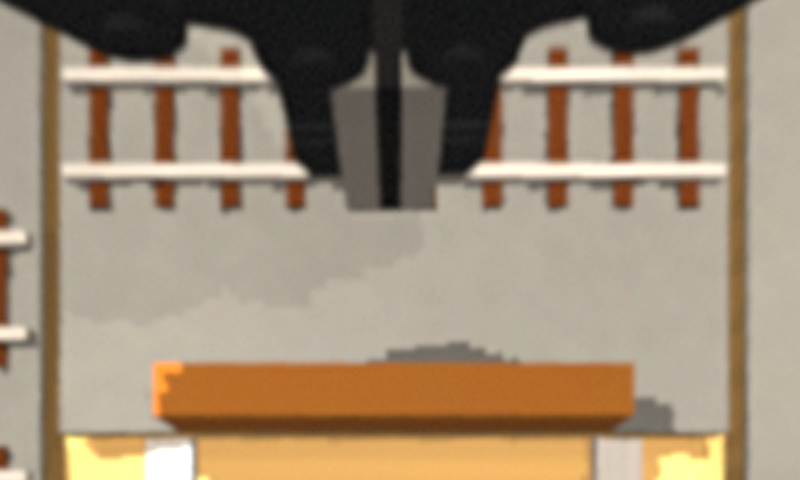

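Emit:
jog_arm(turn=[[0,0.02,0],[0,0,0],[0,0,0],[0,0,0],[0,0,0]], slide=[[0,20,0],[0,20,0],[0,20,0],[0,15,0],[0,10,0]], grip=[0,0,0,0,0])

```text
time: 4.05
tool_pos: [0.6751, -0.0503, 0.0651]
tcp_rot: [-1.568, 0.102, -0.107]
wrist_force: [-1.4, 0.4, -0.1]
width: -0.0
```

Emit:
jog_arm(turn=[[0,0,0],[0,0,0],[0,0,0]], slide=[[0,0,0],[0,0,0],[0,0,0]], grip=[0,0,0])

```text
time: 4.35
tool_pos: [0.6746, -0.0506, 0.0648]
tcp_rot: [-1.568, 0.103, -0.107]
wrist_force: [0.1, 0.7, -0.3]
width: -0.0
```

```bash
cat > snap.py <<'E'
from h import *
import sys
for n in sys.argv[2:]:
    c=eyes.read_camera(n); save(c,n+sys.argv[1]+".png"); np.savez(n+sys.argv[1]+".npz",**{k:c[k] for k in("img","depth","intrinsics","position","rotation")})
E
python3 snap.py 2 wrist side; python3 fit.py wrist2 -7.5;python3 - <<'E'
from h import *
c=dict(np.load("wrist2.npz"));P=cloudw(c);yaw=np.radians(-7.5);cy,sy=np.cos(yaw),np.sin(yaw)
D=P-np.array([.645,-.0496,0]);X=cy*D[...,0]+sy*D[...,1];Y=-sy*D[...,0]+cy*D[...,1];Z=P[...,2]
for lo in np.arange(.03,.08,.005):
    m=(c["depth"]>0)&(Z>lo)&(Z<lo+.005)&(abs(Y)<.025)&(abs(X-.025)<.018)
    if m.sum()>3: print(round(lo,3),m.sum(),np.percentile(X[m],[0,10,50,90]).round(4),np.percentile(Y[m],[2,98]).round(4))
c=dict(np.load("side2.npz")); cv2.imwrite("pics/side2c.png",cv2.resize(c["img"][110:240,250:400,::-1],None,fx=5,fy=4.5,interpolation=cv2.INTER_CUBIC))
E
```

```text
[ 0.60503736 -0.04104581  0.19003001]
lip top 5718 [array([-0.0074, -0.0015,  0.0181]), array([-0.0506,  0.0019,  0.0542]), array([0.0518, 0.0538, 0.0553])] slope deg -0.03255475023911312
tank 10 [array([0.0292, 0.0343, 0.0382]), array([0.1472, 0.1496, 0.1524]), array([0.084 , 0.0843, 0.085 ])]
fing 23583 minz [0.06   0.0651 0.0831]
[array([0.0154, 0.037 ]), array([-0.0232,  0.0256])]
tcp in frame 0.029221491889050235 0.0028178143024383167 0.06449980164725828 [0.05028336 0.17057383 0.0594655 ]
0.03 1098 [0.0128 0.0148 0.0235 0.0354] [-0.0242  0.0242]
0.05 86 [0.0174 0.0178 0.0181 0.0187] [-0.0072  0.0133]
0.055 230 [0.0172 0.0178 0.0185 0.0224] [-0.0094  0.0154]
0.06 231 [0.0175 0.0179 0.0187 0.0223] [-0.0101  0.0162]
0.065 275 [0.0174 0.0179 0.0188 0.0221] [-0.0102  0.0159]
0.07 292 [0.0172 0.0179 0.0215 0.0222] [-0.0101  0.0158]
0.075 271 [0.017  0.0175 0.018  0.0222] [-0.01   0.016]
```

View pics/side2c.png

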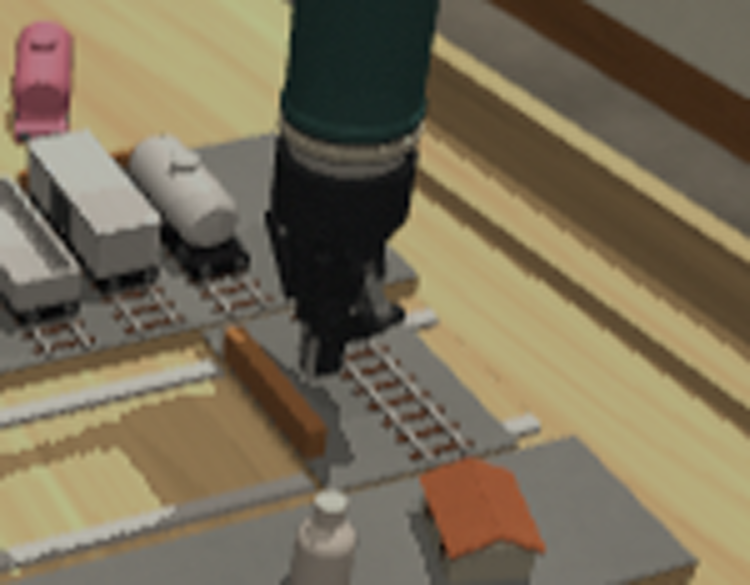

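View pics/wrist2.png

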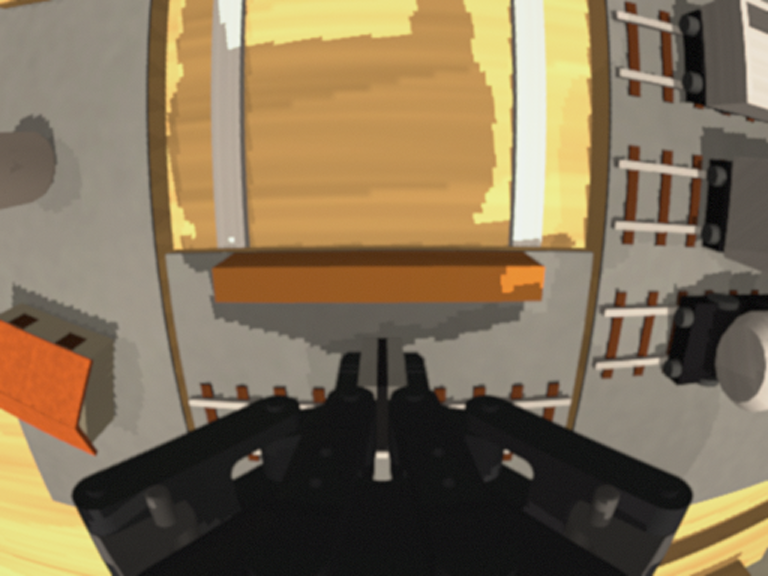

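Emit:
jog_arm(turn=[[0,0,0],[0,0,0],[0,0,0],[0,0,0],[0,0,0]], slide=[[0,6,0],[0,5,0],[0,0,0],[-4,0,0],[-4,0,0]], grip=[0,0,0,0,0])

```text
time: 4.95
tool_pos: [0.6652, -0.0494, 0.0521]
tcp_rot: [-1.568, 0.105, -0.105]
wrist_force: [-0.0, 0.7, -0.2]
width: 0.004
```

Emit:
jog_arm(turn=[[0,0,0],[0,0,0],[0,0,0],[0,0,0],[0,0,0]], slide=[[-2,0,0],[-2,0,0],[-2,0,0],[-2,0,0],[-2,0,0]], grip=[0,0,0,0,0])

```text
time: 5.45
tool_pos: [0.6563, -0.0482, 0.0526]
tcp_rot: [-1.568, 0.104, -0.106]
wrist_force: [3.3, -0.4, -2.5]
width: 0.004
```

Emit:
jog_arm(turn=[[0,0,0],[0,0,0],[0,0,0],[0,0,0],[0,0,0]], slide=[[-3,0,0],[-3,0,0],[-3,0,0],[-3,0,0],[-3,0,0]], grip=[0,0,0,0,0])

```text
time: 5.95
tool_pos: [0.6407, -0.0462, 0.0526]
tcp_rot: [-1.568, 0.105, -0.105]
wrist_force: [4.2, -0.4, -0.6]
width: 0.001
```

```bash
python3 snap.py 3 wrist side; python3 fit.py wrist3 -7.5
```

```text
[ 0.57142294 -0.03661116  0.17794296]
lip top 6280 [array([-0.0283, -0.0225, -0.0125]), array([-0.0507,  0.002 ,  0.0542]), array([0.0517, 0.0538, 0.0553])] slope deg 0.011192586521977407
tank 110 [array([0.0241, 0.0314, 0.0382]), array([0.1481, 0.1521, 0.1571]), array([0.084 , 0.0851, 0.0871])]
fing 22909 minz [0.0601 0.0639 0.0775]
[array([-0.0188,  0.0029]), array([-0.0267,  0.0274])]
tcp in frame -0.005234710030637097 0.0028782004163396147 0.05249604784164236 [ 1.10639123 -1.31316429  0.74783235]
```

View pics/wrist3_ortho.png

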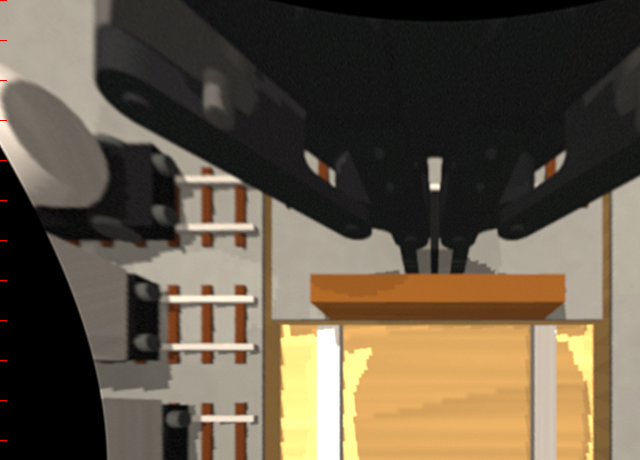

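Emit:
jog_arm(turn=[[0,0,0],[0,0,0],[0,0,0],[0,0,0],[0,0,0]], slide=[[-3,0,0],[-3,0,0],[-3,0,0],[-3,0,0],[-3,0,0]], grip=[0,0,0,0,0])

```text
time: 6.55
tool_pos: [0.6258, -0.0442, 0.0525]
tcp_rot: [-1.568, 0.105, -0.105]
wrist_force: [3.6, -1.5, 1.6]
width: -0.001
```

Emit:
jog_arm(turn=[[0,0,0]], slide=[[0,0,0]], grip=[0])

```text
time: 6.65
tool_pos: [0.6252, -0.044, 0.0523]
tcp_rot: [-1.568, 0.106, -0.104]
wrist_force: [2.3, -1.1, 1.1]
width: -0.001
```

```bash
python3 snap.py 4 wrist side scene; python3 fit.py wrist4 -7.5
python3 - <<'E'
from h import *
ims=[]
for n in("scene","side"):
    c=dict(np.load(n+"4.npz"))
    # rotated ortho
    s=.00025; yaw=np.radians(-7.5);cy,sy=np.cos(yaw),np.sin(yaw)
    K=np.array(c["intrinsics"]);R=RM(c).T;t=-R@np.array(c["position"])
    H=K@np.column_stack([R[:,0],R[:,1],R[:,2]*.034+t])
    F=np.array([[cy,-sy,.645],[sy,cy,-.0496],[0,0,1]])
    A=np.array([[0,-s,.09],[-s,0,.13],[0,0,1.]])
    o=cv2.warpPerspective(c["img"],H@F@A,(800,400),flags=cv2.INTER_CUBIC|cv2.WARP_INVERSE_MAP)
    ims.append(np.clip(o[100:400,:,::-1].astype(float)*(1.8 if n=="scene" else 1.2),0,255).astype(np.uint8))
cv2.imwrite("pics/cmp4.png",np.vstack(ims))
E
```

```text
[ 0.55608772 -0.03452466  0.17777703]
lip top 156 [array([-0.0284, -0.0279, -0.0273]), array([-0.0104, -0.0044,  0.0162]), array([0.0511, 0.054 , 0.0566])] slope deg 0.0794055326443451
tank 292 [array([0.0187, 0.028 , 0.0368]), array([0.1484, 0.1543, 0.1647]), array([0.0841, 0.086 , 0.0879])]
fing 2973 minz [0.06   0.0609 0.0648]
[array([-0.0296, -0.0105]), array([-0.01 ,  0.016])]
tcp in frame -0.02033899989159865 0.0030272015375424365 0.051988164660298514 [ 1.06638197 -0.18481138  0.70083447]
```

View pics/cmp4.png

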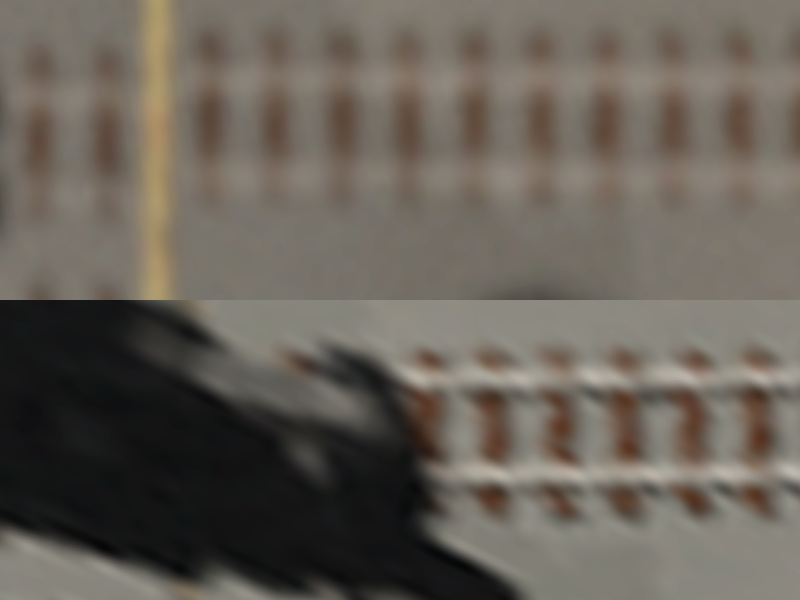

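```bash
cat > corr.py <<'E'
from h import *
import sys
def run(f,kind):
    c=dict(np.load(f+".npz")); yaw=np.radians(-7.5); s=.00025; org=(.645,-.0496)
    if kind=="wrist": o=orthow(c,.034,yaw,org,-.01,.09,-.1,.13,s)
    else:
        cy,sy=np.cos(yaw),np.sin(yaw)
        K=np.array(c["intrinsics"]);R=RM(c).T;t=-R@np.array(c["position"])
        H=K@np.column_stack([R[:,0],R[:,1],R[:,2]*.034+t])
        F=np.array([[cy,-sy,org[0]],[sy,cy,org[1]],[0,0,1]]);A=np.array([[0,-s,.09],[-s,0,.13],[0,0,1.]])
        o=cv2.warpPerspective(c["img"],H@F@A,(920,400),flags=cv2.INTER_CUBIC|cv2.WARP_INVERSE_MAP)
    return o
def prof(o,c0,c1,r0=0,r1=400):
    a=o[r0:r1,c0:c1].astype(float); g=(a[...,0]-a[...,2])  # brownness of ties
    return g.mean(1), a.mean((1,2))
def shift(o,ya,tr):
    best={}
    for i,name in enumerate(("brown","grey")):
        p=prof(o,*ya)[i]; q=prof(o,*tr)[i]
        res=[]
        for y0 in (None,):
            L=np.arange(-180,181); 
            for l in L:
                r=np.arange(400); k=(r+l>=0)&(r+l<400)&(r>=ROW[0])&(r<ROW[1])
                res.append(np.corrcoef(p[r[k]],q[(r+l)[k]])[0,1] if k.sum()>60 else -1)
        res=np.array(res); j=res.argmax(); best[name]=(L[j]*.25,res[j].round(3))
    return best
if __name__=="__main__":
    ROW=(175,305)
    for f,k,ya,tr in (("wrist1","wrist",(15,115),(190,420)),("wrist1","wrist",(60,115),(185,400)),("scene0","scene",(20,130),(190,700)),("side0","side",(40,125),(190,700)),("scene1","scene",(20,130),(190,300)),("side1","side",(40,125),(190,700)),("scene4","scene",(20,130),(190,600)),("scene4","scene",(20,130),(190,300))):
        o=run(f,k); print(f,ya,tr,shift(o,ya,tr))
E
python3 corr.py
```

```text
wrist1 (15, 115) (190, 420) {'brown': (np.float64(-40.5), np.float64(0.838)), 'grey': (np.float64(-40.75), np.float64(0.957))}
wrist1 (60, 115) (185, 400) {'brown': (np.float64(-40.75), np.float64(0.682)), 'grey': (np.float64(-40.75), np.float64(0.961))}
scene0 (20, 130) (190, 700) {'brown': (np.float64(-39.25), np.float64(0.819)), 'grey': (np.float64(-41.0), np.float64(0.997))}
side0 (40, 125) (190, 700) {'brown': (np.float64(-40.75), np.float64(0.909)), 'grey': (np.float64(-40.75), np.float64(0.987))}
scene1 (20, 130) (190, 300) {'brown': (np.float64(41.0), np.float64(0.986)), 'grey': (np.float64(-41.0), np.float64(0.995))}
side1 (40, 125) (190, 700) {'brown': (np.float64(-40.5), np.float64(0.927)), 'grey': (np.float64(-40.75), np.float64(0.974))}
scene4 (20, 130) (190, 600) {'brown': (np.float64(-5.0), np.float64(0.923)), 'grey': (np.float64(-4.5), np.float64(0.995))}
scene4 (20, 130) (190, 300) {'brown': (np.float64(-4.25), np.float64(0.875)), 'grey': (np.float64(-4.5), np.float64(0.986))}
```

Emit:
jog_arm(turn=[[0,0,0],[0,0,0],[0,0,0],[0,0,0],[0,0,0]], slide=[[-2,0,0],[-1.5,0,0],[-1,0,0],[0,0,0],[0,0,0]], grip=[0,0,0,0,0])

```text
time: 7.3
tool_pos: [0.6211, -0.0434, 0.052]
tcp_rot: [-1.568, 0.106, -0.104]
wrist_force: [2.1, -0.7, -0.6]
width: 0.002
```

```bash
python3 snap.py 5 wrist scene; python3 fit.py wrist5 -7.5|tail -1
python3 - <<'E'
import corr; corr.ROW=(175,305)
for tr in((190,300),(190,600),(190,800)):print(corr.shift(corr.run("scene5","scene"),(20,130),tr))
E
```

```text
[ 0.55194388 -0.03390278  0.17750313]
{'brown': (np.float64(-0.75), np.float64(0.78)), 'grey': (np.float64(-0.5), np.float64(0.996))}
{'brown': (np.float64(-0.75), np.float64(0.857)), 'grey': (np.float64(-0.25), np.float64(0.998))}
{'brown': (np.float64(-0.5), np.float64(0.936)), 'grey': (np.float64(-0.25), np.float64(0.997))}Traceback (most recent call last):
  File "fit.py", line 15, in <module>
    print("lip top",m.sum(),[np.percentile(q[m],[2,50,98]).round(4) for q in(X,Y,Z)], "slope deg",np.degrees(np.polyfit(Y[m],X[m],1)[0]))
                             ~~~~~~~~~~~~~^^^^^^^^^^^^^^^^
    return _quantile_unchecked(
        a, q, axis, out, overwrite_input, method, keepdims, weights)
    return _ureduce(a,
                    func=_quantile_ureduce_func,
    ...<5 lines>...
                    overwrite_input=overwrite_input,
                    method=method)
    r = func(a, **kwargs)
    result = _quantile(arr,
                       quantiles=q,
    ...<2 lines>...
                       out=out,
                       weights=wgt)
    slices_having_nans = np.isnan(arr[-1, ...])
                                  ~~~^^^^^^^^^
IndexError: index -1 is out of bounds for axis 0 with size 0
```

Emit:
jog_arm(turn=[[0,0,0],[0,0,0],[0,0,0],[0,0,0],[0,0,0]], slide=[[-0.4,0,0],[0,0,0],[3,0,0],[5,0,0],[5,0,0]], grip=[0,0,0,0,0])

```text
time: 7.9
tool_pos: [0.6339, -0.0452, 0.0522]
tcp_rot: [-1.568, 0.106, -0.104]
wrist_force: [0.6, 0.0, 0.2]
width: -0.002
```

Emit:
jog_arm(turn=[[0,0,0],[0,0,0],[0,0,0],[0,0,0],[0,0,0]], slide=[[0,-15,0],[0,-30,0],[0,-40,0],[0,-40,0],[0,0,0]], grip=[0,0,0,0,0])

```text
time: 8.4
tool_pos: [0.6388, -0.0457, 0.1866]
tcp_rot: [-1.569, 0.094, -0.116]
wrist_force: [0.5, -0.6, 0.0]
width: 0.004
```

Emit:
jog_arm(turn=[[0,0,0],[0,0,0],[0,0,0]], slide=[[0,0,0],[0,0,0],[0,0,0]], grip=[0,0,0])

```text
time: 8.7
tool_pos: [0.6326, -0.045, 0.1754]
tcp_rot: [-1.568, 0.108, -0.102]
wrist_force: [-0.4, -0.7, -0.6]
width: 0.002
```

```bash
python3 snap.py 6 wrist scene side; python3 fit.py wrist6 -7.5
python3 - <<'E'
import corr; corr.ROW=(175,305)
from h import *
for tr in((190,300),(190,600)):print("scene",corr.shift(corr.run("scene6","scene"),(20,130),tr))
for tr in((500,700),(400,700)):print("side",corr.shift(corr.run("side6","side"),(40,125),tr))
for tr in((190,300),(190,350),(185,250)):print("wrist",corr.shift(corr.run("wrist6","wrist"),(40,115),tr))
o=corr.run("wrist6","wrist")[:,:800]; cv2.imwrite("pics/o6.png",o[:,:,::-1])
c=dict(np.load("scene6.npz"));cv2.imwrite("pics/scene6c.png",cv2.resize(c["img"][150:310,180:390,::-1],None,fx=3.7,fy=3.7))
E
```

```text
[ 0.56376176 -0.0355657   0.30112235]
scene {'brown': (np.float64(41.0), np.float64(0.916)), 'grey': (np.float64(-0.5), np.float64(0.975))}
scene {'brown': (np.float64(-0.5), np.float64(0.952)), 'grey': (np.float64(0.0), np.float64(0.997))}
side {'brown': (np.float64(0.25), np.float64(0.886)), 'grey': (np.float64(0.0), np.float64(0.974))}
side {'brown': (np.float64(0.0), np.float64(0.908)), 'grey': (np.float64(0.0), np.float64(0.984))}
wrist {'brown': (np.float64(0.0), np.float64(0.984)), 'grey': (np.float64(0.25), np.float64(0.995))}
wrist {'brown': (np.float64(0.0), np.float64(0.971)), 'grey': (np.float64(0.0), np.float64(0.997))}
wrist {'brown': (np.float64(0.0), np.float64(0.983)), 'grey': (np.float64(0.0), np.float64(0.997))}Traceback (most recent call last):
  File "fit.py", line 15, in <module>
    print("lip top",m.sum(),[np.percentile(q[m],[2,50,98]).round(4) for q in(X,Y,Z)], "slope deg",np.degrees(np.polyfit(Y[m],X[m],1)[0]))
                             ~~~~~~~~~~~~~^^^^^^^^^^^^^^^^
    return _quantile_unchecked(
        a, q, axis, out, overwrite_input, method, keepdims, weights)
    return _ureduce(a,
                    func=_quantile_ureduce_func,
    ...<5 lines>...
                    overwrite_input=overwrite_input,
                    method=method)
    r = func(a, **kwargs)
    result = _quantile(arr,
                       quantiles=q,
    ...<2 lines>...
                       out=out,
                       weights=wgt)
    slices_having_nans = np.isnan(arr[-1, ...])
                                  ~~~^^^^^^^^^
IndexError: index -1 is out of bounds for axis 0 with size 0
```

View pics/o6.png

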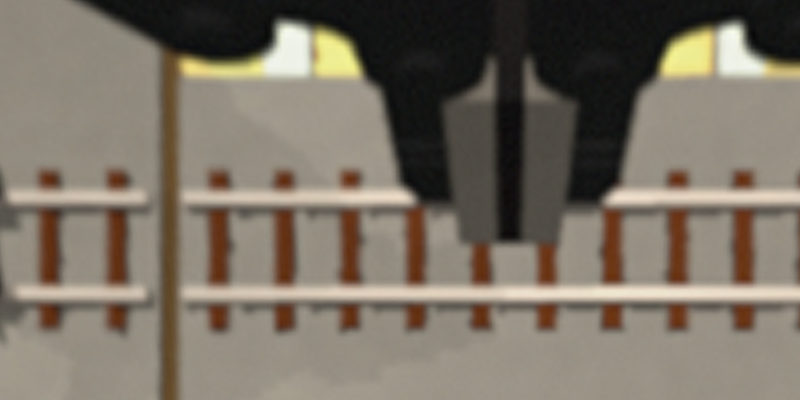

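View pics/scene6c.png

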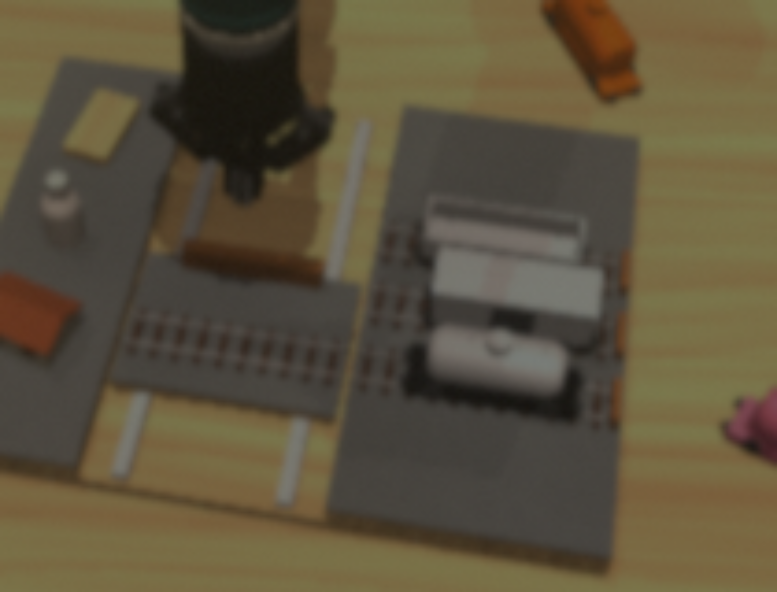

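View pics/side6.png

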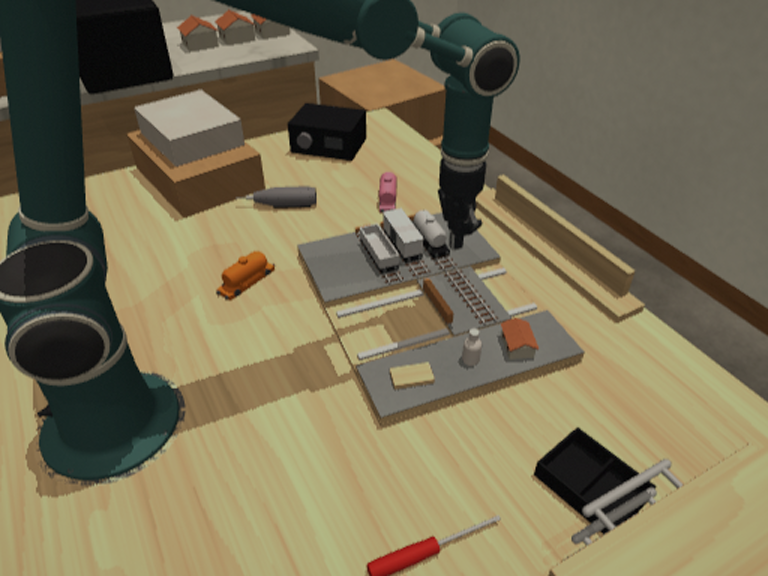

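The rectified wrist view shows both yard rails (rows 197 and 294) continuing straight onto the traverser rails. All the wagons are in place and the gripper is clear. Handing in.

Emit:
jog_arm(turn=[[0,0,0],[0,0,0],[0,0,0]], slide=[[0,-20,0],[0,0,0],[0,0,0]], grip=[0,0,0])

```text
time: 9.15
tool_pos: [0.6343, -0.0452, 0.1972]
tcp_rot: [-1.568, 0.105, -0.106]
wrist_force: [-0.9, 0.3, -0.5]
width: 0.004
```

```bash
python3 -c "
from h import *
s=bot.read_state();print(s['time'],s['tool_pos'],s['wrist_force'],abs(s['joint_vel']).max());print(bot.finish_job())"
```

```text
9.15 [ 0.63425068 -0.04522796  0.19722722] [-0.9411484   0.25307492 -0.46746399] 0.017437646374170293
the job is handed in; nothing more can be done
None
```

I hooked the shut fingertips behind the traverser's lip and drew it out about 41 mm, until its track lined up with the grey tank wagon's yard track. I then backed off the lip, lifted about 145 mm clear and handed in at 9.15 s. The highest wrist force I saw was about 5 N, and the lip was never pinched.

- **Alignment:** after letting go, the wrist and side cameras put the rail offset within 0.25 mm of zero. The blurrier scene camera gave 0 to 0.5 mm short. One of its fits gave 41 mm, but that was a false match on the neighbouring track.
- **Rest of the scene:** in the last pictures the wagons, house, bottle and offcut look to be where they started. I checked this by eye and did not measure it.
- **Failed check:** my lip-position script stopped with an error on the last two wrist pictures, because the lip had moved outside its search window. I relied on the rail comparison instead.

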